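Unscrew the iron jar beside the covered flowers

TASK

Iron salt spoils marigold dye, so first slide the caddy's wooden cover fully shut over the flower compartment, and only then open the square jar that stands braced in the well at the caddy's end: turn its tight lug cap anticlockwise just until the lugs come free, and lift it straight up. Keep the jar standing in its well and the things round the caddy where they are, and finish while still holding the cap level in the gripper, just above the mouth of the jar (a few centimetres), touching nothing else.

Things in the scene. Friction and masses are not known exactly. Their poses are not given: they have to be found in the camera images.
- caddy: Wooden dyer's caddy, fixed to the table: low box 106 mm wide (its x), 282 mm long (its y), rims 48 mm high, end wall at -y 39 mm. Origin: centre of the underside. From -y to +y: tool compartment (a star cutter in it), flower compartment (two marigold heads, centre at y = +15 mm), jar well.
- cover (a joint): Flat plywood cover, 88 x 97 x 5 mm, in grooves under the rims. In m: 0 = shut over the flowers, against the jar well (hard stop); grows as it slides towards the caddy's -y, up to 0.100 over the tool compartment; starts between 0.080 and 0.098. Stays where it is left; about 2 N moves it.
- cover_grip (a point): Middle of the grip on the cover: a dark wooden batten 12 mm thick (along the caddy's x), 42 mm long (along the caddy's y), 20 mm high, from 45 to 65 mm above the table; this point is 55 mm above it. Axes as the caddy's. The 48 mm high rims begin 40 mm away on either side.
- well (a point): Middle of the floor of the jar well: a square hole 61 mm wide at the caddy's +y end (y = +103.5 mm), floor 8 mm and walls 48 mm above the table. The well keeps the jar from turning (1.5 mm, about 3 degrees of play) but not from being lifted.
- jar: Square amber glass jar, loose in the well, about 0.4 kg: 58 x 58 mm and 58 mm high, sloping shoulder up to 66 mm, round neck of radius 20 mm above. Origin: centre of its underside, z up. Three thread pieces 120 degrees apart on the neck.
- jar_rim (a point): Centre of the rim of the jar's neck, 91 mm above the jar's underside. A sprung rubber seal lies on it (top 2.5 mm above the rim under the tight cap, 4.7 mm when free) and pushes the cap up with about 9 N, less as the cap rises. It stays on the jar.
- cap: Round metal lug cap on the jar: 56 mm across, 24 mm high, 40 g, knurled side, three lugs inside. Origin: centre of its lower edge, z up; x points to one lug. Screwed on, the origin is 72 mm above the jar's underside, 6 mm above its shoulder; the top is 104 mm above the table. Until its lugs are free it cannot be pulled off: it would lift the jar.
- cap_lug (a point): One lug of the cap, 24 mm from its axis, 3 mm above its lower edge. Cap yaw minus jar yaw (anticlockwise from above positive, same every 120 degrees): tight at 12 to 20 degrees; lugs under the threads up to 72, the cap rising 1.5 mm; free from 72 to 107 (best 90); next stops at 107. So 70 to 78 degrees of turn free it in one grasp; about 0.2 N m at first.
- spice_jar_1: Bystander: round spice jar with a black lid, 44 mm across, 96 mm high, behind the caddy. Origin at the centre of its underside. Leave it alone.
- glass_1: Bystander: tapered grey beaker, 76 mm across, 98 mm high, behind the caddy. Origin at the centre of its underside. Leave it alone.
- bottle_1: Bystander: small brown dropper bottle, 33 mm across, 102 mm high, in front of the caddy. Origin at the centre of its underside. Leave it alone.
Things that resemble listed ones, but are neither listed nor needed, are in the scene too. What is shaped like the jar but green or purple is not meant.

How it is judged:
On the way, in this order (a step that is already met when the one before it is completed fails the run):
1. the cover is slid fully shut over the flowers, with the cap still on the jar (value of joint cover below 0.004 m and z of cap in the frame of jar below 0.076 m), for 0.2 s.
2. the cap is turned until its lugs leave the threads (angle between the x axis of cap and the x axis of jar, either way round above 1.1 rad and horizontal distance between cap and jar below 0.01 m and value of joint cover below 0.004 m), for 0.1 s.
3. the cap is lifted clear of the jar (z of cap in the frame of jar above 0.098 m and contact force between cap and jar below 0.1 N), for 0.2 s.
At the end, for the whole second after the job is handed in: Cover shut to 4 mm; the fingers hold the cap still and level (11 degrees), its lower edge 98 to 160 mm above the jar's underside (7 to 69 mm over the rim), within 20 mm of the jar's axis, touching neither jar nor caddy; the jar stands upright on the well's floor (within 3 mm) (all of step 3 and value of joint cover below 0.004 m and z of cap in the frame of jar below 0.16 m and horizontal distance between cap and jar below 0.02 m and angle between cap's own z axis and vertical below 0.2 rad and contact force between the fingers and cap above 2 N and contact force between cap and caddy below 0.1 N and linear speed of cap below 0.03 m/s and z of jar in the frame of caddy below 0.011 m and angle between jar's own z axis and vertical below 0.1 rad and linear speed of jar below 0.02 m/s); the arm keeps its last pose, push and grip.
It fails at once if the cap is off the jar while the flowers lie uncovered (z of cap in the frame of jar above 0.085 m and value of joint cover above 0.012 m).
It fails at once if the jar is pulled up in its well (z of jar in the frame of caddy above 0.028 m).
It fails at once if a bystander is pushed away or knocked over (distance of any of spice_jar_1, glass_1, bottle_1 from where it was at the start of the episode above 0.03 m or angle between any of spice_jar_1, glass_1, bottle_1's own z axis and vertical above 0.5 rad).
It also fails if it takes over 53 s, if anything falls off the work surface, if the arm or the gripper's body presses on something with over 40 N, if the wrist force passes 120 N, or if a joint passes its speed limit or range.

ROBOT

A 7-joint arm with a two-finger parallel gripper is mounted at the origin on a cart in front of the work surface, level with it; the furniture and walls round the work are solid. World frame = base frame: x ahead of the robot, y to its left, z up, the work surface at z = 0. Lengths are in m, angles in rad, forces in N, time in s.
With the tool pointing down it reaches from about 0.425 to 0.925 m from the base axis. Payload 6.8 kg.
Tool frame: the origin (TCP) lies on the front face of the gripper's body, between the roots of the fingers; the fingertips stand 73 mm ahead of it and the grasp point (between the pads) lies 54 mm ahead of it (env.nose_length is the distance from the TCP to the fingertips, in m); z points along the fingers, y is the direction in which the jaws open and shut (so a half turn about z gives the same grasp; the last joint's range is limited). The gripper opens to 85 mm and grips with 20 to 120 N. Pads are 22 mm wide; open, the fingers measure 114 mm over their backs; the gripper's body (76 mm by 85 mm) begins 54 mm behind the grasp point. The pads swing forward as they close: fully open they stand 13 mm farther back than shut.
Start: joints at [-1.319, 0.477, 0.022, 1.555, -0.011, 1.109, -0.083], TCP at [0.238, 0.632, 0.304] pointing down, gripper open.
Joint ranges: [-2.96, 2.96], [-0.34, 2.1], [-1.41, 1.46], [0.24, 2.44], [-1.37, 4.51], [0.17, 1.92], [-2.96, 2.96]. Speed limits (rad/s): [2.39, 2.39, 3.14, 3.14, 3.14, 3.14, 3.14].

INTERFACE

Orientations are given as a unit quaternion [w, x, y, z].
In Python, from cell import env, kin, camera, calibration, job gives the robot as it stands. The module is installed in compiled form; this text tells all that it offers. Calls block until the motion is done:
- env.reach(position, orientation): joint-space move of the TCP to a pose.
- env.movel(position, velocity=0.15, rot=None, stop_force=None): straight line of the TCP; rot=None keeps the orientation; velocity is the mean speed in m/s. With stop_force (N) it stops when the force on the tool has changed by that much, and returns True; else False.
- env.goto_joints(angles): joint-space move.
- env.grip(opening, f_grip=None): finger opening in m; f_grip is the grip in N (None keeps the last); returns when the fingers have stopped.
- env.dwell(seconds).
- kin.inverse_kinematics(position, orientation): joint angles nearest the present ones, or None.
- env.get_state(): the state.
- camera(name): name is "scene" or "side" or "wrist"; returns (picture, depth): 480x640x3 uint8, blue, green, red; 480x640 float32, m along the optical axis (not along the pixel's ray), 0 where there is no reading.
- calibration(name): a dict with "fx", "fy", "cx", "cy" (pixels), "rvec" (rotation vector, rad) and "tvec" (3), from world to camera coordinates, as OpenCV has them. Camera axes: x right, y down, z forward; pixel columns grow to the right and rows downward; lengths in m; the calibration is good to about 2 mm. A picture is of the moment at which its call begins: read the wrist's pose just before it. calibration takes no time and is no camera call; for the wrist camera it gives the pose at the moment of the call.
A pose or a line that the arm cannot do raises env.PlanningError and nothing moves.
- job.job_done(): hands the job in, once; it reports no verdict.
The state is a dict: "time": time; "qpos": joint angles; "joint_velocities": joint speeds; "joint_torque": joint torques, N m; "tcp_pos": TCP position; "orientation": TCP orientation; "force": force on the tool from outside, world axes, zero at the start; "torque": the same for the moment, N m; "opening": finger opening in m.
Only numpy, scipy, OpenCV 4.12 (cv2) and the standard library are available. Lean on these libraries where they do the work, as an engineer would, in place of code of your own. Each camera call takes 0.05 s, during which the arm holds its last target. There are 200 camera calls.

## Working session

There is one attempt and no reset: what is moved stays moved. The work goes in short steps, each a Python script; the robot and the scene stay as the last script left them, time stands still between calls to the robot, and variables do not carry over. Pictures are saved under pics/ and viewed, on a budget of 10 in all, crops included, one or two more only if the job needs it, and the job is handed in when it is done.

```bash
mkdir -p pics; cat > h.py <<'E'
import numpy as np, cv2
from cell import env, kin, camera, calibration, job
from scipy.spatial.transform import Rotation as R
def ray(c,uv):
    M=cv2.Rodrigues(np.array(c["rvec"],float))[0]; t=np.array(c["tvec"],float).ravel()
    o=-M.T@t; d=M.T@np.array([(uv[0]-c["cx"])/c["fx"],(uv[1]-c["cy"])/c["fy"],1.]); return o,d
def on_plane(c,uv,z):
    o,d=ray(c,uv); return o+d*(z-o[2])/d[2]
def cloud(c,dep):
    v,u=np.mgrid[:480,:640]; M=cv2.Rodrigues(np.array(c["rvec"],float))[0]; t=np.array(c["tvec"],float).ravel()
    P=np.stack([(u-c["cx"])/c["fx"]*dep,(v-c["cy"])/c["fy"]*dep,dep],-1)
    return (P-t)@M
def down(yaw): # tool z down, tool y at world angle yaw
    y=np.array([np.cos(yaw),np.sin(yaw),0]); z=np.array([0,0,-1.]); x=np.cross(y,z)
    q=R.from_matrix(np.stack([x,y,z],1)).as_quat(); return q[[3,0,1,2]]
E
python3 - <<'E'
from h import *
for n in("scene","side"):
    p,d=camera(n); cv2.imwrite(f"pics/{n}0.png",p); np.savez(f"{n}0.npz",p=p,d=d); c=calibration(n); print(n,c,ray(c,(320,240)))
print(env.get_state())
E
```

```text
scene {'fx': 555.9776028815426, 'fy': 555.9776028815426, 'cx': 321.08910595972236, 'cy': 240.7100678327562, 'rvec': array([ 1.130682  , -1.98765848,  1.28065128]), 'tvec': array([0.2953818 , 0.28088958, 0.48794767])} (array([-0.11924262,  0.42720176,  0.45554599]), array([ 0.77240149, -0.47600894, -0.420496  ]))
side {'fx': 456.67222046280386, 'fy': 456.67222046280386, 'cx': 320.2582114227119, 'cy': 237.66350916088263, 'rvec': array([ 2.09315195, -0.43520214,  0.2398878 ]), 'tvec': array([-0.48705395,  0.1830446 ,  0.72662695])} (array([ 0.24055325, -0.67082923,  0.53929202]), array([ 0.33554642,  0.77636923, -0.53355967]))
{'time': 0.1, 'qpos': array([-1.31907636,  0.47770954,  0.02235933,  1.55632346, -0.01148466,
        1.10927873, -0.08308639]), 'joint_velocities': array([ 6.94507367e-05, -4.72184342e-04, -3.78426591e-04, -3.55420304e-03,
       -6.47896503e-04,  3.93945138e-05,  1.17003724e-03]), 'joint_torque': array([ 4.47939907e-03, -5.97757745e+01,  1.61386080e+00, -2.81954598e+01,
        1.29517395e-02,  4.94228050e-03,  5.12510678e-05]), 'tcp_pos': array([0.23754497, 0.63139725, 0.30304075]), 'orientation': array([-7.48683635e-05,  1.78928180e-01,  9.83861816e-01, -7.91793317e-04]), 'force': array([-0.42456232,  1.02430297,  0.05026249]), 'torque': array([-0.01045654,  0.00077029, -0.02481545]), 'opening': 0.08523038403781566}
```

View pics/scene0.png

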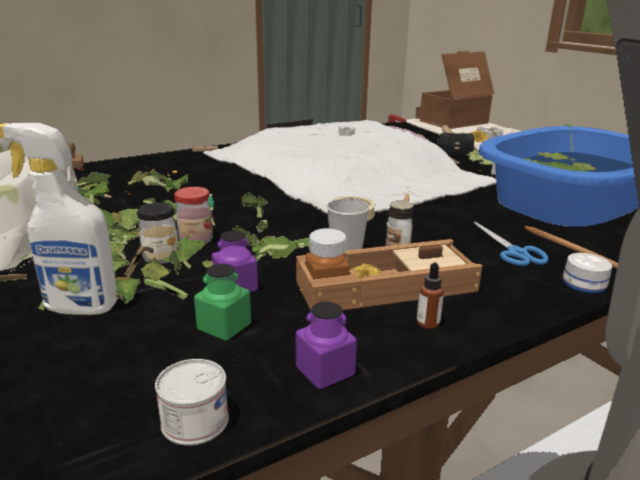

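View pics/side0.png

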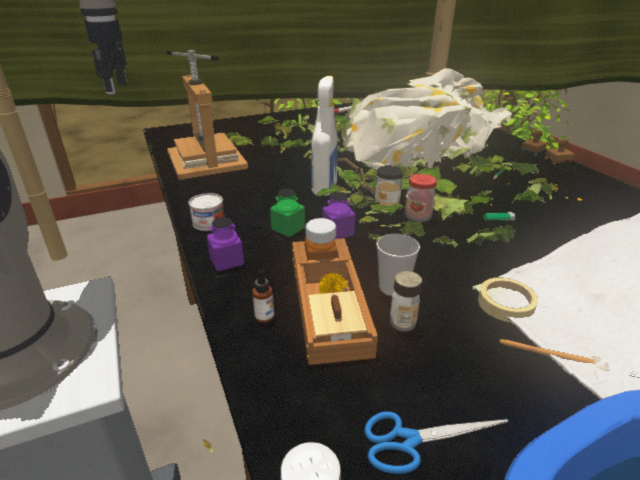

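The meant jar is the amber one with the white cap in the caddy (scene 328,250; side 320,237). The green (223,300) and purple (235,265; 326,345) jars in the scene view are decoys because of their colour and because they stand outside the caddy. The batten is at scene (430,251) and side (336,307). Next I measure from the depth.

```bash
cat > m.py <<'E'
from h import *
def seg(n,roi,f):
    z=np.load(n+"0.npz"); p,d=z["p"],z["d"]; P=cloud(calibration(n),d); hsv=cv2.cvtColor(p,cv2.COLOR_BGR2HSV)
    m=np.zeros((480,640),bool); x0,y0,x1,y1=roi; m[y0:y1,x0:x1]=1; m&=(d>0)&f(hsv,P); return P[m]
for n,rc,rb,rr,others in(("scene",(300,222,355,262),(405,235,455,265),(285,225,490,315),dict(glass=(325,195,372,250),spice=(385,198,416,250),bottle=(415,260,447,330))),
  ("side",(300,215,342,262),(322,288,352,325),(285,230,385,370),dict(glass=(373,232,422,298),spice=(388,268,424,335),bottle=(248,268,278,325)))):
    cap=seg(n,rc,lambda h,P:(P[...,2]>.098)&(P[...,2]<.11)&(h[...,1]<60)&(h[...,2]>120))
    c=cv2.minEnclosingCircle(cap[:,:2].astype(np.float32)); print(n,"cap",len(cap),c,np.median(cap[:,2]))
    b=seg(n,rb,lambda h,P:(P[...,2]>.060)&(P[...,2]<.07))
    print(" batten",len(b),cv2.minAreaRect(b[:,:2].astype(np.float32)),b[:,:2].mean(0))
    r=seg(n,rr,lambda h,P:(P[...,2]>.045)&(P[...,2]<.051)&(abs(P[...,1]-c[0][1])<.4)&(h[...,1]>90)&(h[...,0]<25))
    print(" rim",len(r),cv2.minAreaRect(r[:,:2].astype(np.float32)))
    for k,v in others.items():
        o=seg(n,v,lambda h,P:(P[...,2]>.085)&(P[...,2]<.11)); print(" ",k,len(o),[np.round(a,3) for a in cv2.minEnclosingCircle(o[:,:2].astype(np.float32))])
E
python3 m.py
python3 - <<'E'
import cv2
a=cv2.imread('pics/scene0.png')[190:340,270:490]; b=cv2.imread('pics/side0.png')[210:370,240:430]
f=lambda i:cv2.resize(i,(400,300),interpolation=cv2.INTER_CUBIC)
cv2.imwrite('pics/crop.png',cv2.hconcat([f(a),f(b)]))
E
```

```text
scene cap 544 ((0.5335747599601746, 0.010487140156328678), 0.029532939195632935) 0.10379710111625486
 batten 119 ((0.486928790807724, -0.16110560297966003), (0.041591256856918335, 0.014531923457980156), 80.1700439453125) [ 0.48604747 -0.15920977]
 rim 1929 ((0.48984020948410034, -0.09046418964862823), (0.2294282764196396, 0.2990776300430298), 4.407032489776611)
  glass 971 [array([ 0.589, -0.049]), np.float64(0.111)]
  spice 279 [array([ 0.602, -0.188]), np.float64(0.023)]
  bottle 102 [array([ 0.389, -0.077]), np.float64(0.008)]
side cap 431 ((0.5368963479995728, 0.00882526021450758), 0.029989728704094887) 0.10488759520496024
 batten 136 ((0.48793572187423706, -0.16333264112472534), (0.040895991027355194, 0.012120614759624004), 74.50078582763672) [ 0.48680361 -0.16503813]
 rim 3131 ((0.5085933208465576, -0.0900033712387085), (0.28318363428115845, 0.10594602674245834), 74.2795181274414)
  glass 1025 [array([ 0.623, -0.135]), np.float64(0.08)]
  spice 482 [array([ 0.603, -0.189]), np.float64(0.023)]
  bottle 75 [array([ 0.39, -0.08]), np.float64(0.006)]
```

View pics/crop.png

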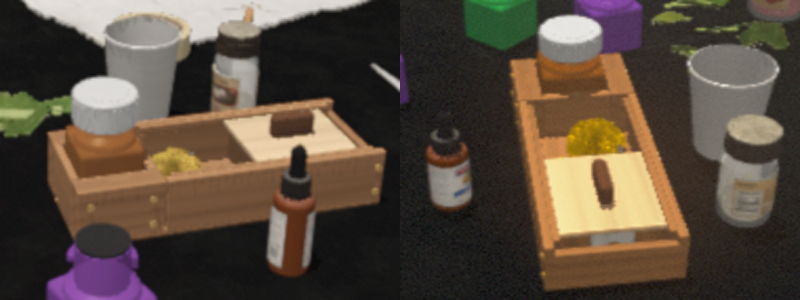

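The enlarged crop confirms it: the amber jar with the white cap sits in the caddy's end well, and the batten is on the cover. The caddy rectangle (283 x 106 mm, 74.3°) agrees with both the cap and the batten. One more check covers clearances and IK.

```bash
python3 - <<'E'
from h import *
cap=np.array([.536,.0097])
for n in("scene","side"):
    z=np.load(n+"0.npz"); P=cloud(calibration(n),z["d"])[z["d"]>0]
    r=np.hypot(*(P[:,:2]-cap).T); m=(r>.034)&(r<.1)&(P[:,2]>.06)&(P[:,2]<.25); Q=P[m]
    a=np.degrees(np.arctan2(Q[:,1]-cap[1],Q[:,0]-cap[0])); 
    for lo in range(-180,180,20):
        k=(a>=lo)&(a<lo+20); 
        if k.sum()>3: print(n,lo,k.sum(),"rmin",r[m][k].min().round(3),"zmax",Q[k,2].max().round(3))
    R0=np.hypot(P[:,0],P[:,1]); t=P[(P[:,2]>.14)&(R0>.35)&(R0<.95)&(P[:,0]>0)&(P[:,2]<.5)]
    if len(t): print(n,"tall",t.min(0),t.max(0),np.median(t,0))
g1=on_plane(calibration("scene"),(348,206),.098); g2=on_plane(calibration("side"),(398,246),.098); print("glass",g1,g2)
yc=np.radians(-15.7)
for pos,y in(([.4875,-.162,.22],yc),([.4875,-.162,.122],yc),([.513,-.075,.122],yc),([.536,.0097,.147],np.radians(-38)),([.536,.0097,.147],np.radians(0)),([.536,.0097,.147],np.radians(38))):
    q=kin.inverse_kinematics(pos,down(y)); print(pos,np.degrees(y),None if q is None else np.round(q,2))
E
```

```text
scene -160 16 rmin 0.034 zmax 0.066
scene 20 7 rmin 0.035 zmax 0.065
scene 100 7 rmin 0.034 zmax 0.066
scene 120 19 rmin 0.034 zmax 0.067
scene tall [0.65040163 0.30341201 0.14000794] [0.74041008 0.41034723 0.27920409] [0.68603104 0.36446912 0.21106514]
side -160 16 rmin 0.035 zmax 0.067
side -80 12 rmin 0.034 zmax 0.067
side -60 5 rmin 0.034 zmax 0.066
side tall [0.19941089 0.30019672 0.14011353] [0.73747368 0.77799001 0.44976066] [0.27187305 0.59448882 0.28921401]
glass [ 0.63537331 -0.09469937  0.098     ] [ 0.63693992 -0.10230189  0.098     ]
[0.4875, -0.162, 0.22] -15.7 [-0.57  0.49  1.01  2.06 -0.55  0.88  0.48]
[0.4875, -0.162, 0.122] -15.7 [-0.48  0.68  0.91  2.12 -0.82  0.75  0.71]
[0.513, -0.075, 0.122] -15.7 [-0.43  0.55  0.58  2.1  -0.51  0.63  0.23]
[0.536, 0.0097, 0.147] -38.0 [-0.57  0.52  0.57  2.04 -0.43  0.69 -0.39]
[0.536, 0.0097, 0.147] 0.0 [-0.52  0.5   0.49  2.04 -0.37  0.68  0.21]
[0.536, 0.0097, 0.147] 38.0 [-0.45  0.49  0.4   2.04 -0.3   0.67  0.81]
```

```bash
python3 - <<'E'
from h import *
yc=np.radians(-15.7); u=np.array([.271,.963,0])
env.reach([.44,.33,.36],down(np.radians(35)))
env.reach([.4875,-.162,.22],down(yc))
env.grip(.045)
hit=env.movel([.4875,-.162,.123],velocity=.1,stop_force=8); print("hit",hit)
env.grip(0.0,f_grip=30); s=env.get_state(); print(s["opening"],s["tcp_pos"],s["time"],s["force"])
p0=np.array(s["tcp_pos"])
if s["opening"]>.008:
    f0=s["force"]
    hit=env.movel(p0+u*.080,velocity=.05,stop_force=15); s=env.get_state(); print(hit,s["tcp_pos"],(s["tcp_pos"]-p0)@u,s["force"]-f0)
    hit=env.movel(p0+u*.115,velocity=.03,stop_force=12); s=env.get_state(); print(hit,s["tcp_pos"],(s["tcp_pos"]-p0)@u,s["force"]-f0,s["time"])
p,d=camera("side"); cv2.imwrite("pics/s1.png",cv2.resize(p[180:400,200:460],(780,660))[:600])
E
```

```text
hit False
0.01077152128788343 [ 0.48838983 -0.16214032  0.12357044] 5.3167 [ 1.47385204 -0.64044007  3.2480015 ]
False [ 0.51018374 -0.08495539  0.12356818] 0.0802352415653443 [ 1.24105478 -0.87116554 -0.2737756 ]
True [ 0.51280117 -0.0755017   0.123585  ] 0.09004847089882755 [-2.44633521  0.14526766  0.52132237] 7.6417
```

View pics/s1.png

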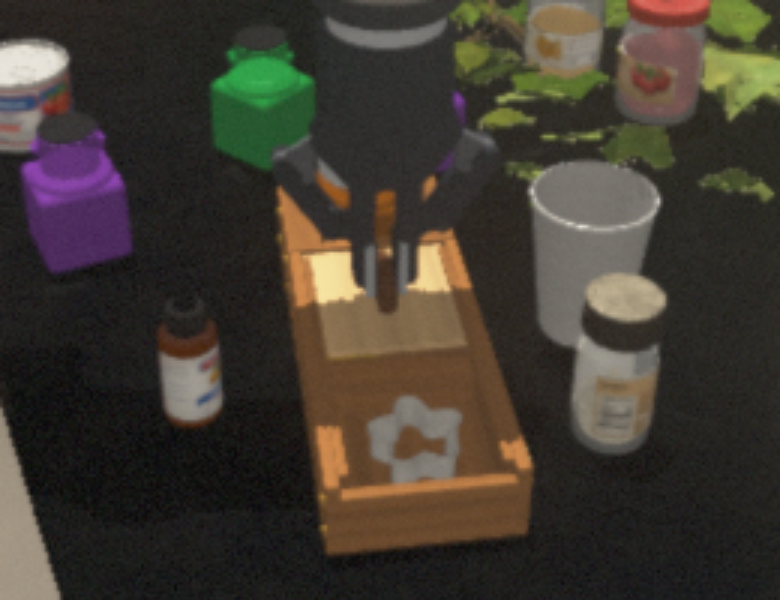

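The cover now sits against the well wall after 90 mm of travel (91 expected), with the flowers covered and the star cutter exposed. I'll press once more to confirm the stop, release, and measure the batten.

```bash
python3 - <<'E'
from h import *
u=np.array([.271,.963,0]); p0=env.get_state()["tcp_pos"]
hit=env.movel(p0+u*.012,velocity=.02,stop_force=20); s=env.get_state(); print(hit,(s["tcp_pos"]-p0)@u,s["force"])
env.dwell(.3); env.grip(.045)
s=env.get_state(); p=s["tcp_pos"].copy(); p[2]=.23; env.movel(p,velocity=.2)
env.reach([.46,-.02,.30],down(np.radians(-38))); env.grip(.085)
for n in("side","scene"):
    pic,d=camera(n); np.savez(n+"1.npz",p=pic,d=d); cc=cloud(calibration(n),d)
    cen=np.array([.5086,-.090]); q=(cc[...,:2]-cen); a=q@u[:2]; l=q@np.array([.963,-.271])
    m=(d>0)&(abs(l)<.012)&(abs(a-.015)<.05)&(cc[...,2]>.058)&(cc[...,2]<.07)
    if m.sum()>5: print(n,m.sum(),"batten along",a[m].min(),a[m].max(),"lat",l[m].mean())
    P=cc[(d>0)&(cc[...,2]>.1)&(cc[...,2]<.108)]; P=P[np.hypot(P[:,0]-.536,P[:,1]-.01)<.045]
    if len(P)>5: print(n,"cap",len(P),cv2.minEnclosingCircle(P[:,:2].astype(np.float32)))
    if n=="side": cv2.imwrite("pics/s2.png",cv2.resize(pic[180:380,200:460],(780,600)))
w,d=camera("wrist"); cv2.imwrite("pics/w2.png",w); print(s["time"])
E
```

```text
True 0.0006086074207217818 [-0.3626585  -1.64844323  2.91223888]
side 112 batten along -0.006062747365444215 0.03637227411430109 lat -0.0005857204108902335
side cap 409 ((0.5352265238761902, 0.009245404973626137), 0.02929030917584896)
scene 150 batten along -0.005550834412798572 0.036543597499652004 lat -0.0031808350725377717
scene cap 485 ((0.5344467759132385, 0.010287092998623848), 0.0289082583039999)
8.85
```

View pics/s2.png

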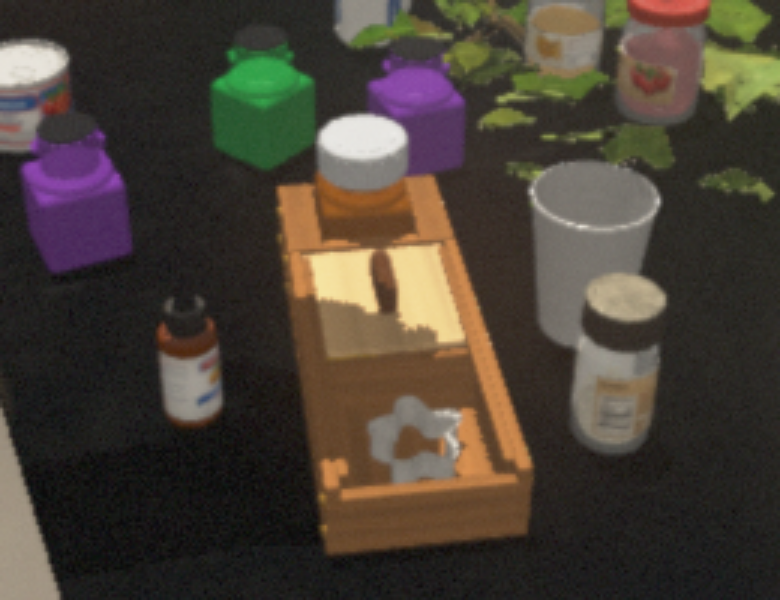

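The batten centre is at y = +15.3 mm, so the cover is shut. The picture shows it flush with the jar well, with the bystanders unmoved. Now I grip the cap and turn it.

```bash
python3 - <<'E'
from h import *
c=[.535,.0098]; y0=-38
env.reach([*c,.22],down(np.radians(y0)))
hit=env.movel([*c,.147],velocity=.08,stop_force=10); print("hit",hit)
env.grip(.0,f_grip=60); s=env.get_state(); print(s["opening"],s["tcp_pos"],s["force"],s["torque"],s["time"])
p=s["tcp_pos"].copy()
if .05<s["opening"]<.062 and not hit:
    for i in range(1,8):
        a=11*i; env.reach([*c,.147+.0015*min(1,a/55)],down(np.radians(y0+a)))
        s=env.get_state(); yv=R.from_quat(np.r_[s["orientation"][1:],s["orientation"][0]]).as_matrix()[:,1]
        print(a,np.degrees(np.arctan2(yv[1],yv[0])).round(1),s["tcp_pos"].round(4),s["force"].round(1),s["torque"].round(2),s["opening"].round(4),round(s["time"],2))
p,d=camera("side"); cv2.imwrite("pics/s3.png",cv2.resize(p[150:350,200:460],(780,600)))
E
```

```text
hit False
0.05454603484433578 [0.53563733 0.00960778 0.14765548] [ 0.28245947 -1.28384864  5.32115856] [-0.09608798 -0.04767791  0.09167923] 12.7417Traceback (most recent call last):
  File "<stdin>", line 11, in <module>
AttributeError: 'float' object has no attribute 'round'
```

```bash
python3 - <<'E'
from h import *
c=[.535,.0098]; y0=-38
def show(a):
    s=env.get_state(); yv=R.from_quat(np.r_[s["orientation"][1:],s["orientation"][0]]).as_matrix()[:,1]
    print(a,np.round(np.degrees(np.arctan2(yv[1],yv[0])),1),np.round(s["tcp_pos"],4),np.round(s["force"],1),np.round(s["torque"],2),round(s["opening"],4),round(s["time"],2))
show(11)
for i in range(2,8):
    a=11*i; env.reach([*c,.147+.0015*min(1,a/55)],down(np.radians(y0+a))); show(a)
p,d=camera("side"); cv2.imwrite("pics/s3.png",cv2.resize(p[150:350,200:460],(780,600)))
E
```

```text
11 -27.3 [0.5352 0.0094 0.1477] [ 1.  -1.3  4.7] [-0.23  0.    0.09] 0.0547 13.01
22 -16.3 [0.5352 0.0096 0.1479] [-0.5 -1.4  6.7] [-0.24  0.1   0.12] 0.0546 13.28
33 -5.3 [0.5352 0.0096 0.1482] [ 0.4 -0.5  6.6] [-0.18  0.11  0.07] 0.0543 13.54
44 5.7 [0.5351 0.0096 0.1484] [-0.8 -1.4  6.2] [-0.22  0.08  0.03] 0.0547 13.81
55 16.7 [0.5352 0.0097 0.1487] [-0.1 -0.8  6.1] [-0.26  0.04  0.02] 0.0545 14.07
66 27.7 [0.5352 0.0097 0.1487] [-0.1 -1.1  4.8] [-0.18 -0.03  0.07] 0.0545 14.34
77 38.7 [0.5354 0.0097 0.1487] [ 0.5 -1.3  5.6] [-0.13 -0.06  0.08] 0.0547 14.62
```

View pics/s3.png

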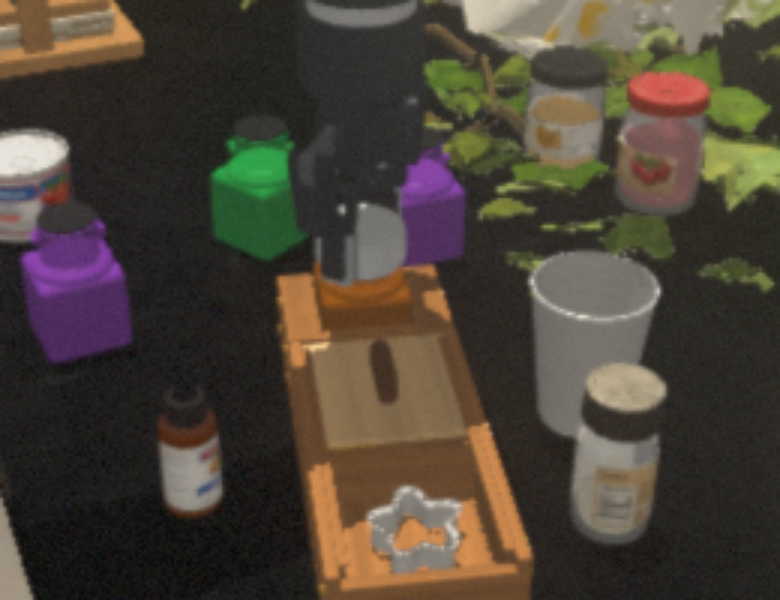

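The cap turned 77° with low torque. I'll lift it a few millimetres and compare the vertical load with the jar's 4 N weight.

```bash
python3 - <<'E'
from h import *
s=env.get_state(); p=s["tcp_pos"].copy(); z0=p[2]
for dz in(.003,.006,.010):
    p[2]=z0+dz; env.movel(p,velocity=.02); env.dwell(.2); s=env.get_state(); print(dz,np.round(s["tcp_pos"][2]-z0,4),np.round(s["force"],2),round(s["opening"],4),round(s["time"],2))
pic,d=camera("side"); cv2.imwrite("pics/s4.png",cv2.resize(pic[200:300,260:390],(780,600)))
E
```

```text
0.003 0.0028 [ 0.47 -0.   -0.1 ] 0.0542 15.18
0.006 0.006 [ 1.81 -0.57  0.03] 0.0547 15.68
0.01 0.0099 [-0.38 -0.53 -0.56] 0.0544 16.23
```

View pics/s4.png

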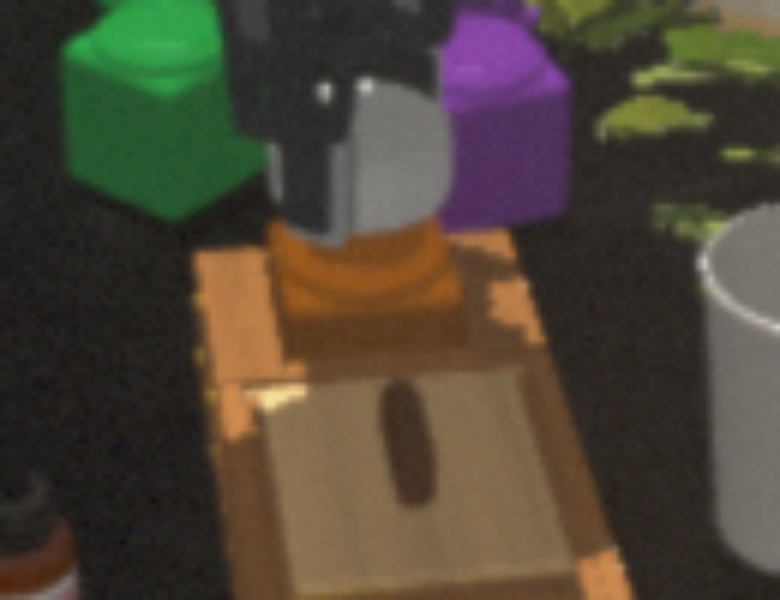

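The load is about 0 N, not −4 N, and the jar is still seated, so the lugs are free. I'll lift straight to about 50 mm above the start.

```bash
python3 - <<'E'
from h import *
p=env.get_state()["tcp_pos"].copy(); p[2]=.148+.050; env.movel(p,velocity=.05); env.dwell(.5)
s=env.get_state(); print(s["tcp_pos"],s["orientation"],s["force"],s["opening"],s["time"])
a,d=camera("side"); b,d2=camera("scene")
for n,dd in(("side",d),("scene",d2)):
    cc=cloud(calibration(n),dd); l=(cc[...,:2]-[.5086,-.09])
    m=(dd>0)&(abs(l@[.963,-.271])<.012)&(abs(l@[.271,.963]-.015)<.05)&(cc[...,2]>.058)&(cc[...,2]<.07)
    al=(l@[.271,.963])[m]; print(n,al.min(),al.max())
    m=(dd>0)&(np.hypot(cc[...,0]-.535,cc[...,1]-.01)<.024)&(cc[...,2]>.085)&(cc[...,2]<.112); print(" jar top z",np.percentile(cc[m][:,2],[50,95]) if m.sum() else None)
f=lambda i:cv2.resize(i,(400,400),interpolation=cv2.INTER_CUBIC)
cv2.imwrite("pics/s5.png",cv2.hconcat([f(a[170:350,230:410]),f(b[170:320,260:410])]))
E
```

```text
[0.53526433 0.0097912  0.19794826] [-1.92620097e-05  4.30503714e-01  9.02588805e-01 -3.41558041e-05] [-0.44919675  0.04865575 -0.22091055] 0.05438481888255825 17.7083
side -0.006895411385514311 0.03750090208484084
 jar top z [0.10176966 0.10554168]
scene -0.005680925265286556 0.036599288998606525
 jar top z [0.09863125 0.10426679]
```

View pics/s5.png

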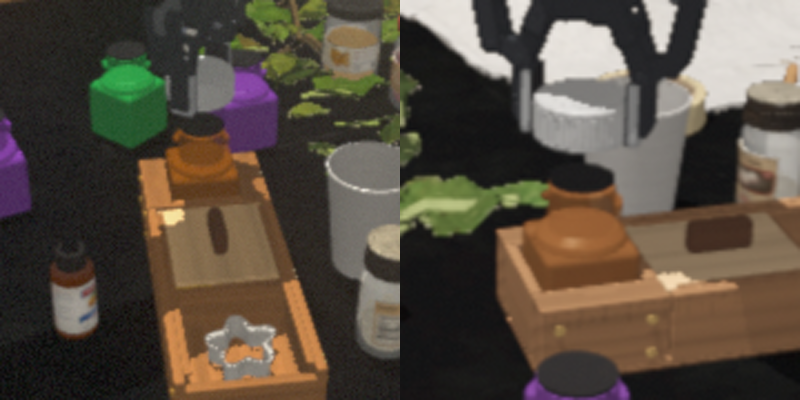

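The cap is held above the open jar, the jar stands in its well and the cover is shut. The cap looks slightly tilted, so I'll fit a plane to its top before handing in.

```bash
python3 - <<'E'
from h import *
for n in("side","scene"):
    b,d=camera(n); cc=cloud(calibration(n),d); h=cv2.cvtColor(b,cv2.COLOR_BGR2HSV)
    P=cc[(d>0)&(np.hypot(cc[...,0]-.535,cc[...,1]-.01)<.024)&(cc[...,2]>.145)&(cc[...,2]<.163)&(h[...,2]>120)&(h[...,1]<60)]
    for _ in range(4):
        if len(P)<15: break
        m=P.mean(0); nn=np.linalg.svd(P-m)[2][2]; r=abs((P-m)@nn); P=P[r<max(.0015,2*r.std())]
    print(n,len(P),m,"tilt deg",np.degrees(np.arccos(abs(nn[2]))),"rms",r.std())
E
```

```text
Traceback (most recent call last):
NameError: name 'm' is not defined
```

```bash
python3 - <<'E'
from h import *
for n in("scene","side"):
    b,d=camera(n); cc=cloud(calibration(n),d); h=cv2.cvtColor(b,cv2.COLOR_BGR2HSV)
    k=(d>0)&(np.hypot(cc[...,0]-.535,cc[...,1]-.01)<.035)&(cc[...,2]>.115)&(cc[...,2]<.17)&(h[...,2]>90)&(h[...,1]<60)
    Q=cc[k]; print(n,len(Q),np.percentile(Q[:,2],[2,50,98]).round(4))
    P=Q[(np.hypot(Q[:,0]-.535,Q[:,1]-.01)<.025)&(Q[:,2]>.143)]; print(len(P))
    if len(P)<15: continue
    for _ in range(4):
        m=P.mean(0); nn=np.linalg.svd(P-m,full_matrices=False)[2][2]; r=abs((P-m)@nn); P=P[r<max(.0015,2*r.std())]
    print(len(P),m,nn,"tilt",np.degrees(np.arccos(abs(nn[2]))),"rms",r.std())
E
```

```text
scene 1049 [0.1312 0.1509 0.1638]
313
307 [0.53379541 0.01096511 0.15445413] [-0.00221949  0.00160148  0.99999625] tilt 0.1568156749143764 rms 0.00031275439685595684
side 417 [0.132  0.1533 0.1613]
157
146 [0.54287302 0.00477753 0.15552545] [ 0.01610641 -0.01130746  0.99980634] tilt 1.1276136743037062 rms 0.000364865563568751
```

The cap is level (0.2° to 1.1° tilt), with its top at 154 mm, so its lower edge is about 122 mm above the jar's underside.

```bash
python3 -c "
from h import *
job.job_done(); s=env.get_state(); print(s['time'],s['opening'],s['force'])"
```

```text
the job is handed in; nothing more can be done
the job is handed in; nothing more can be done
```

I slid the cover shut, unscrewed the jar's cap and lifted it, and handed the job in with the cap held just above the jar. The system gives no verdict, so this rests on my own checks, at about 18 s of the 53 s allowed:

- **Cover:** It travelled 90 mm to its hard stop. Afterwards its batten measured at y ≈ +15.3 mm, where the cover is shut, and it still measured there after the lift.
- **Cap:** I turned it 77° anticlockwise in one 60 N grasp. When I lifted it, the vertical load was about 0 N, so the lugs were free and the jar was not being pulled up.
- **Final pose:** The cap is level (0.2° and 1.1° tilt in the two views). Its lower edge is about 122 mm above the jar's underside, roughly 31 mm over the rim. The gripper is at the cap's measured position before the turn, so it should be over the jar's axis.
- **Jar and surroundings:** The jar is standing in its well, with its top at about 0.102–0.105 m as expected with the free seal. The bystanders looked unmoved in the pictures, but I did not measure them again.

Nothing on the robot's side failed. One print statement stopped a script mid-turn after the first 11°, and I carried on from there. The first cap-level check found too few points in the side view, so I repeated it with a looser mask. The final state could not be read after hand-in.

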